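# Typewriter repair counter: lay tools and parts on their silhouettes

## Task

Tidy the repair counter: lay each of the four loose things - the open-and-eye spanner, the forked typebar bending tool, the curved type segment and the ribbon spool - flat on the wooden pad that bears its own dark silhouette, so that it covers the silhouette and points the same way as it. Set them down rather than letting them drop, let go of them, and leave the loupe and the oil can where they stand.

Things in the scene. Friction and masses are not known exactly. Their poses are not given: they have to be found in the camera images.
- spanner: Loose small steel spanner lying flat, 110 mm long, 7 mm thick, about 50 g. x runs along it: the open jaw (25 mm wide) ends at x = -40 mm, the closed eye (about 23 mm across) ends at x = +70 mm. Origin under the plain shank, which is 11 mm wide (y) from x = -17 to +50 mm: grip here across y.
- bender: Loose steel typebar bending tool lying flat, 112 mm long, about 60 g. x runs along it: ribbed square-edged handle 12 mm wide and 10 mm high from x = -30 to +30 mm, then a thin shank 6 mm wide, 7 mm high, and a two-pronged fork 20 mm wide ending at x = +82 mm. Origin under the middle of the handle: grip here across y.
- segment: Loose nickel-plated type segment lying flat: a bow-shaped slotted plate 13 mm thick, about 83 mm across its horns along x, 34 mm deep along y, about 120 g. In its middle is a block 34 (x) x 20 (y) x 18 mm high; origin under this block: grip it across y. The bow bulges to +y (to y = +10 mm), its two horns bend to -y (to about y = -24 mm).
- spool: Loose brown bakelite ribbon spool lying flat: two flanges 50 mm across with a narrower hub between, 14 mm high in all, about 30 g, with a fine crack in the top. Origin at the centre of its underside; round, so its yaw does not matter. Grip across the flanges.
- pad_spanner: Fixed light-wood board 120 (x) x 70 (y) x 4 mm, flat on top, like the other three pads; origin at the centre of its underside. On its top, in near-black, is the full-size silhouette of the spanner, eye towards the pad's +x. The spanner's origin belongs at x = -15, y = 0 mm in the pad's frame, its x axis along the pad's x.
- pad_bender: Fixed light-wood board 120 (x) x 70 (y) x 4 mm, flat on top, like the other three pads; origin at the centre of its underside. On its top, in near-black, is the full-size silhouette of the bending tool, fork towards the pad's +x. The tool's origin belongs at x = -26, y = 0 mm in the pad's frame, its x axis along the pad's x.
- pad_segment: Fixed light-wood board 120 (x) x 70 (y) x 4 mm, flat on top, like the other three pads; origin at the centre of its underside. On its top, in near-black, is the full-size silhouette of the type segment, bulge towards the pad's +y and nearer to that edge. The segment's origin belongs at x = 0, y = +18 mm in the pad's frame, its x axis along the pad's x.
- pad_spool: Fixed light-wood board 120 (x) x 70 (y) x 4 mm, flat on top, like the other three pads; origin at the centre of its underside. On its top, in near-black, is the full-size silhouette of the spool, a disc 50 mm across in the middle. The spool's origin belongs at the pad's x = 0, y = 0, either way round.
- loupe: Bystander: horn-rimmed watchmaker's loupe standing on the counter, 42 mm across, 30 mm high, dark brown; origin at the centre of its underside. Stands at the right of the work. Leave alone.
- oilcan: Bystander: small copper oil can with a bent brass spout, base 60 mm across, body 62 mm high, spout to 108 mm leaning to its +y; origin at the centre of its underside. Stands at the left of the work. Leave alone.
Not all that is in view belongs to the job. Leave any pink or turquoise look-alike of the pad_bender alone.

How it is judged (in metres and radians):
At the end, for the whole second after the job is handed in: Each of the four lies flat on its own pad, origin within 12 mm in x and in y of its place on the silhouette; spanner, bending tool and segment within 15 degrees of the silhouette and not reversed (pad centre seen from the thing within 15 mm). All released and at rest (x of spanner in the frame of pad_spanner between -0.027 and -0.003 m and x of pad_spanner in the frame of spanner between 0 and 0.03 m and y of spanner in the frame of pad_spanner between -0.012 and 0.012 m and y of pad_spanner in the frame of spanner between -0.015 and 0.015 m and angle between the x axis of spanner and the x axis of pad_spanner, either way round below 0.26 rad and z of spanner in the frame of pad_spanner between 0.0015 and 0.0065 m and angle between each of spanner, bender, segment, spool's own z axis and vertical below 0.1 rad and linear speed of each of spanner, bender, segment, spool below 0.02 m/s and angular speed of each of spanner, bender, segment, spool below 0.2 rad/s and contact force between each of spanner, bender, segment, spool and the fingers below 0.05 N and x of bender in the frame of pad_bender between -0.038 and -0.014 m and x of pad_bender in the frame of bender between 0.011 and 0.041 m and y of bender in the frame of pad_bender between -0.012 and 0.012 m and y of pad_bender in the frame of bender between -0.015 and 0.015 m and angle between the x axis of bender and the x axis of pad_bender, either way round below 0.26 rad and z of bender in the frame of pad_bender between 0.0015 and 0.0065 m and x of segment in the frame of pad_segment between -0.012 and 0.012 m and x of pad_segment in the frame of segment between -0.015 and 0.015 m and y of segment in the frame of pad_segment between 0.006 and 0.03 m and y of pad_segment in the frame of segment between -0.033 and -0.003 m and angle between the x axis of segment and the x axis of pad_segment, either way round below 0.26 rad and z of segment in the frame of pad_segment between 0.0015 and 0.0065 m and x of spool in the frame of pad_spool between -0.012 and 0.012 m and y of spool in the frame of pad_spool between -0.012 and 0.012 m and z of spool in the frame of pad_spool between 0.0015 and 0.0065 m); the robot touches nothing.
It fails at once if a thing is dropped: it moves faster than 0.75 m/s while out of the fingers (a fall of about 3 cm) ((linear speed of spanner above 0.75 m/s and contact force between spanner and the fingers below 0.05 N) or (linear speed of bender above 0.75 m/s and contact force between bender and the fingers below 0.05 N) or (linear speed of segment above 0.75 m/s and contact force between segment and the fingers below 0.05 N) or (linear speed of spool above 0.75 m/s and contact force between spool and the fingers below 0.05 N)).
It fails at once if the loupe or the oil can is shifted by more than 15 mm (distance of any of loupe, oilcan from where it was at the start of the episode above 0.015 m).
It also fails if it takes over 99 s, if anything falls off the work surface, if the arm or the gripper's body presses on something with over 40 N, if the wrist force passes 120 N, or if a joint passes its speed limit or range.

## Robot

A 6-joint arm with a two-finger parallel gripper is mounted at the origin on the work surface. World frame = base frame: x ahead of the robot, y to its left, z up, the work surface at z = 0. Lengths are in mm, angles in rad, forces in N, time in s.
With the tool pointing down it reaches from about 350 to 775 mm from the base axis. Payload 7.3 kg.
Tool frame: the origin (TCP) lies at the very end of the fingers, on their centre line; the grasp point (between the pads) lies 19 mm behind it; z points along the fingers, y is the line along which they close (so a half turn about z gives the same grasp; the last joint's range is limited). The gripper opens to 92 mm and grips with 3 to 60 N. Pads are 19 mm wide; open, the fingers measure 130 mm over their backs; the gripper's body (75 mm by 190 mm) begins 47 mm behind the grasp point.
Start: joints at [-1.317, 0.342, 1.524, -0, 1.275, -0.146], TCP at [204.372, -483.611, 196.041] pointing down, gripper open.
Joint ranges: [-2.53, 2.53], [-0.77, 2.02], [0.04, 2.7], [-1, 4.14], [0.28, 2.66], [-3.11, 3.11]. Speed limits (rad/s): [2.57, 2.57, 3.14, 3.14, 3.14, 3.14].

## Interface

Orientations are given as [roll, pitch, yaw] about the fixed x, y, z axes, in that order (R = Rz(yaw) Ry(pitch) Rx(roll)).
In Python, from plant import get_obs, vision, workorder gives the robot as it stands.
- The arm moves only by the shell command python3 -m pendant 'ROWS' [OPENING]. ROWS is a JSON object of lists of equal length, an entry for each row: "dp": the shift along the tool's x, y, z in m, a list of three; "rotation": the turn, a rotation vector about the tool's x, y, z in rad, a list of three. A call has 1 to 8 rows; each row is the pose to reach, as a shift and turn from the pose commanded when the call began, along the tool's axes at that moment; what a row does not reach only later rows make up. A row lasts 1/8 s, in which the tool goes at most 62.5 mm and 10.7 degrees, less where a joint would pass 70% of its speed; a pose out of reach is approached as far as the arm can. A call with a gripper value outside its range is refused whole. OPENING is the finger opening in m, from 0 to 0.0918, set as the call begins (- or left out, the last holds). The fingers move at their own pace and stop on an object; the grip force is fixed at half the most. Time passes only in rows, so rows that repeat a pose let the fingers close. It gives the time, the measured TCP pose, the force, the opening and the grip force at its end, in the units of the state.
- get_obs(): the state, without advancing time (a new reading comes with each control period).
- vision.capture(name): name is "scene" or "top" or "wrist"; returns a dict with "pixels" (420x560x3 uint8, red, green, blue), "vfov" (degrees; the focal length in pixels is half the picture's height over the tangent of half this angle, whatever the lens; pixels are square), "cx", "cy" (the principal point, pixels), "pose" (4x4, takes a point from camera to world coordinates); the wrist camera has in their place "T_tool_cam" (4x4, takes a point from camera to tool coordinates, whose origin is the TCP and whose axes are the flange's). Camera axes: x right, y up, looking along -z (the intrinsics and any distortion apply to the point x, -y, -z); pixel columns grow to the right and rows downward; lengths in mm; the calibration is good to about 2 mm. A picture is of the moment at which its call begins: read the wrist's pose just before it. There is no depth.
- workorder.close_job(): hands the job in; it is judged then, once.
The state is a dict: "time": time; "joint_positions": joint angles; "dq": joint speeds; "tau": joint torques, N m; "tool_pos": TCP position; "tcp_rot": TCP orientation; "contact_force": force on the tool from outside, world axes, zero at the start; "moment": the same for the moment, N m; "grip_width": finger opening in mm; "finger_force": force on a finger pad.
Only numpy, scipy, OpenCV 4.12 (cv2) and the standard library are available. Lean on these libraries where they do the work, as an engineer would, in place of code of your own. Each camera call takes 0.05 s, during which the arm holds its last target. There are 200 camera calls.

## Working session

There is one attempt and no reset: what is moved stays moved. The work goes in short steps, Python scripts to look and compute and a shell command to move; the robot and the scene stay as the last step left them, time stands still between calls to the robot, and variables do not carry over. Pictures are saved under pics/ and viewed, at most 14 in all, crops included, and the job is handed in when it is done.

```bash
ls; mkdir -p pics
python3 - <<'E'
from plant import get_obs, vision
import cv2,numpy as np
o=get_obs(); print(o)
for n in ["top","scene"]:
    c=vision.capture(n); print(n,{k:(v if k!="pixels" else v.shape) for k,v in c.items()})
    cv2.imwrite(f"pics/{n}0.png",c["pixels"][:,:,::-1])
E
```

```text
pics
{'time': 0.0, 'joint_positions': array([-1.31696791e+00,  3.42718831e-01,  1.52503108e+00,  1.96048048e-05,
        1.27541888e+00, -1.46032025e-01]), 'dq': array([ 1.10752206e-03, -5.67181282e-05, -7.57176386e-04, -1.86280682e-04,
       -1.81017418e-03, -2.81836297e-04]), 'tau': array([-1.67257822e-03, -4.31255865e+01, -2.44218671e+01,  7.18111242e-02,
        5.61797374e-02, -9.93968547e-05]), 'tool_pos': array([ 204.26960498, -483.12350924,  195.34212617]), 'tcp_rot': array([-3.14003601e+00, -2.47897463e-04,  3.99854531e-01]), 'contact_force': array([-0.24558428,  0.69931031,  0.16062629]), 'moment': array([-0.01623951, -0.02355069,  0.0020713 ]), 'finger_force': 0.0, 'grip_width': 91.8781587091099}
top {'pixels': (420, 560, 3), 'vfov': 54.10078212947232, 'cx': 272.69948964724216, 'cy': 207.5911439196495, 'pose': array([[-1.45640338e-02,  9.96929349e-01, -7.69399956e-02,
         5.50416882e+02],
       [-9.99525360e-01, -1.66046117e-02, -2.59488399e-02,
        -6.53024776e+00],
       [-2.71467188e-02,  7.65255570e-02,  9.96697996e-01,
         1.04850014e+03],
       [ 0.00000000e+00,  0.00000000e+00,  0.00000000e+00,
         1.00000000e+00]])}
scene {'pixels': (420, 560, 3), 'vfov': 52.686312363509565, 'cx': 276.3233929958158, 'cy': 217.134054898324, 'pose': array([[-3.55537218e-01, -5.59386917e-01,  7.48785392e-01,
         1.64705428e+03],
       [ 9.34419968e-01, -2.30965875e-01,  2.71134814e-01,
         3.54751384e+02],
       [ 2.12746053e-02,  7.96078540e-01,  6.04819270e-01,
         8.21449898e+02],
       [ 0.00000000e+00,  0.00000000e+00,  0.00000000e+00,
         1.00000000e+00]])}
```

View pics/top0.png

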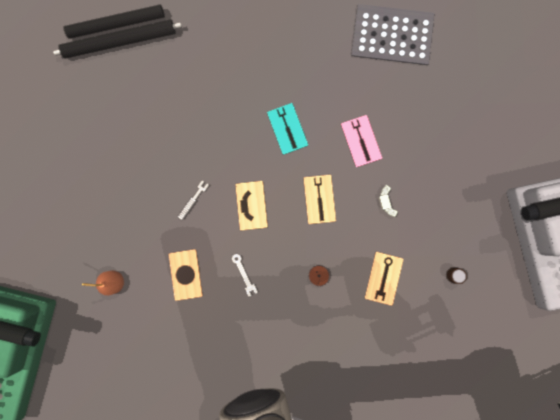

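View pics/scene0.png

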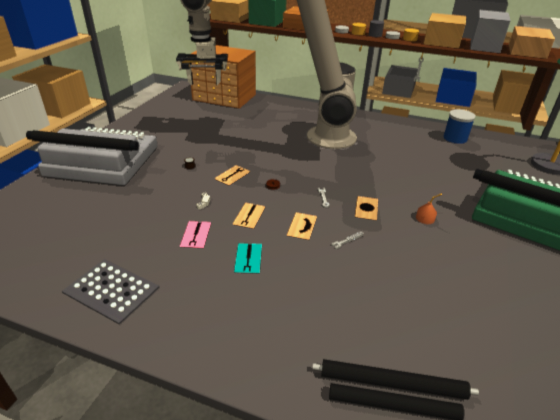

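The top view shows the loose things: bender (193,200), spanner (244,275), spool (319,275), segment (388,202). Wooden pads: segment (251,205), bender (320,199), spool (185,275), spanner (384,278). Bystanders: oil can (108,282), loupe (457,275).

Candidates for pad_bender: turquoise (287,129), pink (361,141) and wood (320,199). The light-wood one fits the description, and I'll confirm it in a crop.

```bash
cat > h.py <<'E'
import numpy as np,cv2
from plant import get_obs,vision
from scipy.spatial.transform import Rotation as R
def cap(n):
    o=get_obs(); c=vision.capture(n)
    if "pose" not in c:
        T=np.eye(4);T[:3,:3]=R.from_euler("xyz",o["tcp_rot"]).as_matrix();T[:3,3]=o["tool_pos"]
        c["pose"]=T@c["T_tool_cam"]
    return c
def ray(c,uv):
    uv=np.atleast_2d(uv).astype(float); f=c["pixels"].shape[0]/2/np.tan(np.radians(c["vfov"]/2))
    d=np.c_[(uv[:,0]-c["cx"])/f,-(uv[:,1]-c["cy"])/f,-np.ones(len(uv))]@c["pose"][:3,:3].T
    return c["pose"][:3,3],d
def onz(c,uv,z):
    o,d=ray(c,uv); return o+d*((z-o[2])/d[:,2])[:,None]
def tri(c1,u1,c2,u2):
    o1,d1=ray(c1,u1);o2,d2=ray(c2,u2);d1,d2=d1[0],d2[0]
    s=np.linalg.lstsq(np.c_[d1,-d2],o2-o1,rcond=None)[0]
    p,q=o1+s[0]*d1,o2+s[1]*d2
    return (p+q)/2,np.linalg.norm(p-q)
def proj(c,p):
    q=np.linalg.inv(c["pose"])@np.append(p,1); f=c["pixels"].shape[0]/2/np.tan(np.radians(c["vfov"]/2))
    return np.array([c["cx"]-f*q[0]/q[2],c["cy"]+f*q[1]/q[2]])
def blob(m,uv,r=40):
    """contour nearest uv: centroid, area, minAreaRect, contour"""
    cs,_=cv2.findContours(m.astype(np.uint8)*255,cv2.RETR_EXTERNAL,cv2.CHAIN_APPROX_NONE)
    cs=[k for k in cs if cv2.contourArea(k)>15]
    k=min(cs,key=lambda k:abs(cv2.pointPolygonTest(k,tuple(map(float,uv)),True)) if cv2.pointPolygonTest(k,tuple(map(float,uv)),True)<0 else -1)
    M=cv2.moments(k); return np.array([M["m10"],M["m01"]])/M["m00"],M["m00"],cv2.minAreaRect(k),k
def masks(c):
    p=c["pixels"].astype(int); mx=p.max(2);sat=mx-p.min(2)
    wood=(mx>130)&(p[:,:,0]-p[:,:,2]>50)
    bright=(mx>110)&(sat<40)
    brown=(p[:,:,0]-p[:,:,2]>25)&(p[:,:,0]<130)
    return wood,bright,brown
E
python3 - <<'E'
from h import *
t=cap("top");s=cap("scene")
print(cap("wrist").keys())
P=dict(pad_segment=((251,205),(303,225),0),pad_bender=((320,199),(249,215),0),pad_spool=((185,275),(367,207),0),pad_spanner=((384,278),(232,174),0),bender=((193,200),(348,240),1),spanner=((243,272),(323,196),1),segment=((388,202),(204,201),1),spool=((319,275),(273,184),2))
mt,ms=masks(t),masks(s)
for n,(a,b,k) in P.items():
    A=blob(mt[k],a);B=blob(ms[k],b); p,g=tri(t,A[0],s,B[0])
    print(n,A[0].round(1),A[1],B[0].round(1),B[1],"tri",p.round(1),round(g,1),"z5",onz(t,A[0],5)[0,:2].round(1))
cv2.imwrite("pics/topcrop.png",cv2.resize(t["pixels"][100:310,165:475,::-1],None,fx=2.5,fy=2.5,interpolation=cv2.INTER_CUBIC))
E
```

```text
dict_keys(['pixels', 'vfov', 'cx', 'cy', 'T_tool_cam', 'pose'])
pad_segment [251.  205.3] 1290.5 [301.6 225.4] 542.0 tri [638.5  75.6  -0.8] 1.8 z5 [637.8  76. ]
pad_bender [319.3 199. ] 1301.5 [248.4 215.5] 450.0 tri [ 652.2 -100.    -3. ] 2.6 z5 [651.  -98.1]
pad_spool [184.9 274.6] 1327.0 [366.4 207.5] 436.5 tri [464.6 245.5  -0.6] 1.9 z5 [464.8 245.1]
pad_spanner [383.8 278.3] 1384.5 [231.7 174.5] 342.0 tri [ 449.4 -256.4   -0.8] 2.5 z5 [ 449.6 -253.9]
bender [274.3 187.9] 204990.5 [346.9 239. ] 141.0 tri [667.6 119.2   1.8] 208.5 z5 [681.3  15.8]
spanner [274.3 187.9] 204990.5 [323.7 197.2] 84.0 tri [653.3  74.3 123.8] 124.8 z5 [681.3  15.8]
segment [274.3 187.9] 204990.5 [203.5 200.4] 125.5 tri [725.1 -84.4 113. ] 226.7 z5 [681.3  15.8]
spool [318.5 275.3] 316.0 [272.8 183.6] 111.0 tri [459.  -91.7   6.6] 0.4 z5 [458.9 -91.7]
```

View pics/topcrop.png

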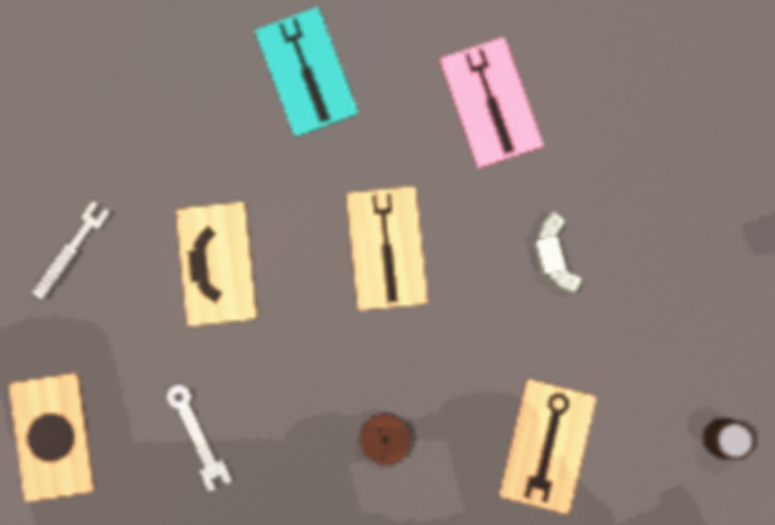

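The crop confirms it: in crop pixels, the wood pad at (387,248) is the true pad_bender. The turquoise one (305,72) and the pink one (492,102) are decoys. The spanner's eye is up-left (178,397), and its silhouette's eye is at the top (558,403). The bender's fork is up-right (95,215). The segment's bulge is to the left, as it is on its pad.

The lighting varies, so I'll threshold relative to the background and get poses.

```bash
cat >> h.py <<'E'
def masks(c):
    p=cv2.GaussianBlur(c["pixels"],(3,3),0).astype(int); g=p.mean(2); b=np.median(g)
    rb=p[:,:,0]-p[:,:,2]; sat=p.max(2)-p.min(2)
    wood=(rb>0.35*p[:,:,0])&(g>b+20)
    bright=(g>b+35)&(sat<50)
    brown=(rb>0.35*p[:,:,0])&(p[:,:,0]>30)&(g<b+10)
    return wood,bright,brown
def axis(P):
    """long-side direction of min-area rectangle of world xy points, centre, sides"""
    (cx,cy),(w,h),a=cv2.minAreaRect(P[:,:2].astype(np.float32))
    if w<h: a+=90;w,h=h,w
    a=(a+90)%180-90
    return np.array([cx,cy]).round(1),round(a,1),(round(w,1),round(h,1))
E
cat > m.py <<'E'
from h import *
t=cap("top");s=cap("scene")
P=dict(pad_segment=((251,205),(303,225),0,4),pad_bender=((320,199),(249,215),0,4),pad_spool=((185,275),(367,207),0,4),pad_spanner=((384,278),(232,174),0,4),bender=((193,200),(348,240),1,8),spanner=((243,272),(323,196),1,6),segment=((388,202),(204,201),1,13),spool=((319,275),(273,184),2,12))
mt,ms=masks(t),masks(s)
for n,(a,b,k,z) in P.items():
    A=blob(mt[k],a);B=blob(ms[k],b); p,g=tri(t,A[0],s,B[0])
    W=onz(t,A[3][:,0],z)
    print(n,A[0].round(1),A[1],B[0].round(1),B[1],"tri",p.round(1),round(g,1),"rect",*axis(W))
E
python3 m.py
```

```text
pad_segment [244.1 203.5] 377.5 [301.7 225.4] 558.5 tri [645.2  85.4   7. ] 16.9 rect [644.4  92.3] 6.5 (102.1, 38.7)
pad_bender [322.4 189.8] 169.0 [248.4 215.2] 438.5 tri [671.3 -99.6  12.7] 12.9 rect [ 651.1 -103.8] 3.1 (117.6, 36.4)
pad_spool [185.1 274.4] 1272.0 [366.7 207.4] 433.0 tri [ 4.647e+02  2.458e+02 -2.000e-01] 0.3 rect [465.  245.3] 8.2 (121.5, 71.6)
pad_spanner [382.4 279.8] 1150.0 [231.4 174.6] 340.0 tri [ 446.3 -256.3   -3.5] 8.1 rect [ 449.5 -254. ] -15.3 (120.5, 71.8)
bender [192.1 199.9] 173.5 [346.  239.4] 81.0 tri [655.4 223.8   3.2] 7.4 rect [654.8 228.5] -39.1 (112.1, 22.3)
spanner [243.2 273.8] 247.5 [324.  197.4] 66.0 tri [464.6  98.    0.7] 0.1 rect [464.7  97.9] 25.5 (109.7, 25.8)
segment [386.6 201.3] 242.5 [203.7 200.1] 90.0 tri [ 642.  -267.9    5.9] 0.5 rect [ 641.8 -266.6] 14.0 (80.9, 34.6)
spool [318.6 275.3] 293.5 [272.7 183.9] 114.5 tri [458.9 -92.3   4.8] 0.6 rect [459.  -91.1] 88.8 (47.2, 47.0)
```

```bash
python3 -m pendant '{"dp":[[0.04,-0.027,0],[0.096,-0.065,0.01],[0.15,-0.102,0.02],[0.206,-0.14,0.03],[0.26,-0.177,0.035],[0.316,-0.215,0.035],[0.36,-0.243,0.035],[0.387,-0.262,0.035]],"rotation":[[0,0,0.1],[0,0,0.2],[0,0,0.3],[0,0,0.4],[0,0,0.4],[0,0,0.4],[0,0,0.4],[0,0,0.4]]}' 0.08
python3 -m pendant '{"dp":[[0,0,0],[0,0,0]],"rotation":[[0,0,0],[0,0,0]]}'
python3 - <<'E'
from h import *
o=get_obs();c=cap("wrist");print(o["tool_pos"],o["tcp_rot"],c["T_tool_cam"].round(3),c["vfov"])
cv2.imwrite("pics/w1.png",c["pixels"][:,:,::-1])
E
```

```text
time: 1.35
tool_pos: [460.0, -89.4, 161.1]
tcp_rot: [3.141, -0.001, 0.001]
contact_force: [0.5, -1.3, -0.2]
grip_width: 80.1
finger_force: 0.0
time: 1.6
tool_pos: [458.6, -91.8, 160.9]
tcp_rot: [3.141, 0.0, 0.0]
contact_force: [-0.7, 0.7, 0.1]
grip_width: 80.3
finger_force: 0.0
[458.60932634 -91.78636627 160.89730006] [3.14127902e+00 4.76274814e-04 4.81713527e-04] [[ 0.00000e+00  9.69000e-01  2.48000e-01  6.69070e+01]
 [ 1.00000e+00 -0.00000e+00  1.00000e-03 -3.30000e-02]
 [ 1.00000e-03  2.48000e-01 -9.69000e-01 -1.88422e+02]
 [ 0.00000e+00  0.00000e+00  0.00000e+00  1.00000e+00]] 68.7826912307052
```

View pics/w1.png

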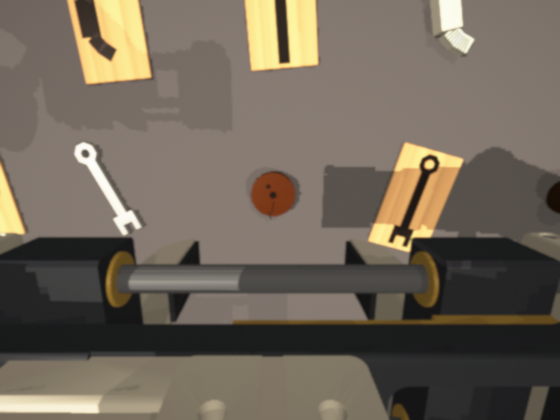

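The wrist view shows the spool at (273,194), centred between the fingers, with the spanner at (108,188) and pad_spanner at (418,197). I'll take two raised survey views to measure all positions and heights.

```bash
cat > sv.py <<'E'
from h import *
import pickle,sys
o=get_obs();c=cap("wrist");pickle.dump(c,open(sys.argv[1]+".pkl","wb"));print(o["tool_pos"].round(1),o["tcp_rot"].round(4))
cv2.imwrite(f"pics/{sys.argv[1]}.png",c["pixels"][:,:,::-1])
E
python3 -m pendant '{"dp":[[-0.005,-0.02,-0.03],[-0.01,-0.04,-0.08],[-0.02,-0.065,-0.12],[-0.03,-0.09,-0.14],[-0.03,-0.09,-0.14],[-0.03,-0.09,-0.14]],"rotation":[[0,0,0],[0,0,0],[0,0,0],[0,0,0],[0,0,0],[0,0,0]]}'
python3 sv.py A
python3 -m pendant '{"dp":[[-0.01,0.05,0],[-0.02,0.11,0],[-0.03,0.17,0],[-0.03,0.17,0],[-0.03,0.17,0]],"rotation":[[0,0,0],[0,0,0],[0,0,0],[0,0,0],[0,0,0]]}'
python3 sv.py B
python3 - <<'E'
from h import *
import pickle
c=[pickle.load(open(k+".pkl","rb")) for k in "AB"]; M=[masks(k) for k in c]
Q=dict(pad_segment=(638,76,4,0),pad_bender=(651,-98,4,0),pad_spool=(465,245,4,0),pad_spanner=(449.5,-254,4,0),bender=(653,227,8,1),spanner=(465,98,7,1),segment=(642,-267,13,1),spool=(459,-91.5,13,2))
for n,(x,y,z,k) in Q.items():
    u=[proj(j,[x,y,z]) for j in c]; 
    B=[blob(m[k],q) for m,q in zip(M,u)]
    p,g=tri(c[0],B[0][0],c[1],B[1][0])
    print(n,[q.round() for q in u],[(b[0].round(1),b[1]) for b in B],"tri",p.round(1),round(g,1))
    for j,b in zip(c,B): print("    ",*axis(onz(j,b[3][:,0],z)))
E
```

```text
time: 2.4
tool_pos: [428.6, -2.8, 300.2]
tcp_rot: [3.141, 0.001, -0.002]
contact_force: [0.0, -0.5, 0.3]
grip_width: 80.0
finger_force: 0.0
[428.6  -2.8 300.2] [ 3.1412e+00  1.1000e-03 -1.6000e-03]
time: 3.08
tool_pos: [398.4, -171.9, 300.1]
tcp_rot: [-3.14, 0.002, -0.002]
contact_force: [-0.1, -0.0, 0.5]
grip_width: 80.1
finger_force: 0.0
[ 398.4 -171.9  300.1] [-3.1401e+00  1.6000e-03 -2.2000e-03]
pad_segment [array([216.,  29.]), array([94.,  5.])] [(array([220.2,  39. ]), 2976.5), (array([101.1,  27.8]), 2079.5)] tri [617.8  71.7   1.6] 15.0
     [627.   74.2] 5.3 (100.2, 72.3)
     [612.4  73.1] -85.1 (71.7, 69.4)
pad_bender [array([340.,  18.]), array([219.,  -6.])] [(array([340.2,  32. ]), 2800.5), (array([221.2,  21.5]), 1400.0)] tri [626.9 -99.6  -1.4] 15.9
     [633.  -99.9] 4.3 (86.5, 72.4)
     [ 618.2 -101.8] -85.3 (72.1, 56.4)
pad_spool [array([113., 153.]), array([  0., 133.])] [(array([112.9, 151.7]), 3568.0), (array([ 14.9, 139.2]), 1357.0)] tri [459.1 280.9 -65.7] 8.2
     [464.6 244.4] 8.2 (121.8, 72.4)
     [465.2 238.6] 8.0 (121.8, 60.3)
pad_spanner [array([432.,
[... 392 characters left out ...]

     [463.8  95.8] 25.0 (111.8, 28.4)
spanner [array([207., 153.]), array([ 95., 133.])] [(array([207.7, 153.1]), 763.0), (array([ 95.9, 133.2]), 828.0)] tri [465.   96.6   7.3] 0.2
     [463.8  95.3] 24.1 (112.8, 27.3)
     [463.8  96.4] 25.0 (112.0, 28.4)
segment [array([463.,  23.]), array([342.,  -2.])] [(array([462.6,  26.3]), 811.0), (array([344.1,  13.6]), 449.5)] tri [ 636.3 -275.3   -5.3] 13.5
     [ 636.3 -268. ] 17.7 (72.0, 30.8)
     [ 624.9 -271. ] 44.1 (49.7, 24.1)
spool [array([330., 157.]), array([219., 137.])] [(array([330.2, 156.8]), 843.5), (array([219.7, 136.8]), 879.5)] tri [459.3 -92.1  10.6] 0.0
     [459.4 -91.8] 46.1 (50.7, 49.4)
     [458.8 -92.1] -1.8 (50.0, 49.8)
```

View pics/A.png

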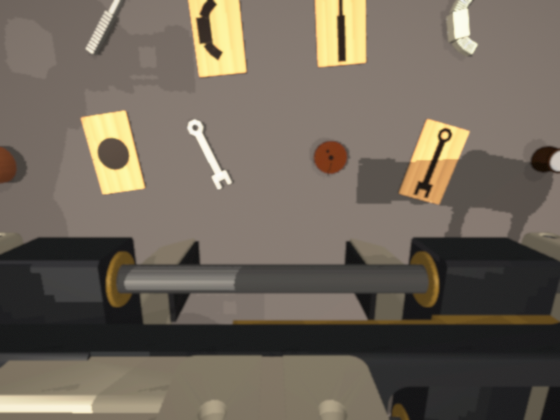

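```bash
python3 -m pendant '{"dp":[[0.02,-0.02,0.03],[0.04,-0.05,0.08],[0.061,-0.08,0.13],[0.061,-0.08,0.18],[0.061,-0.08,0.23],[0.061,-0.08,0.26],[0.061,-0.08,0.275],[0.061,-0.08,0.275]],"rotation":[[0,0,0],[0,0,0],[0,0,0],[0,0,0],[0,0,0],[0,0,0],[0,0,0],[0,0,0]]}' 0.08
python3 -m pendant '{"dp":[[0,0,0.01],[0,0,0.02],[0,0,0.021],[0,0,0.021]],"rotation":[[0,0,0],[0,0,0],[0,0,0],[0,0,0]]}'
python3 -m pendant '{"dp":[[0,0,0],[0,0,0],[0,0,0],[0,0,0],[0,0,0]],"rotation":[[0,0,0],[0,0,0],[0,0,0],[0,0,0],[0,0,0]]}' 0.03
```

```text
time: 4.12
tool_pos: [459.2, -89.9, 25.1]
tcp_rot: [-3.141, 0.003, 0.002]
contact_force: [-0.7, -0.2, 0.4]
grip_width: 80.1
finger_force: 0.0
time: 4.62
tool_pos: [459.9, -91.7, 5.1]
tcp_rot: [3.141, -0.0, -0.0]
contact_force: [0.4, -0.6, 0.2]
grip_width: 80.1
finger_force: 0.0
time: 5.25
tool_pos: [459.9, -91.6, 5.0]
tcp_rot: [3.141, -0.0, -0.0]
contact_force: [0.1, 0.1, 0.7]
grip_width: 34.4
finger_force: 0.0
```

```bash
python3 -m pendant '{"dp":[[0,0,0],[0,0,0]],"rotation":[[0,0,0],[0,0,0]]}'; python3 sv.py C
```

```text
time: 5.5
tool_pos: [459.9, -91.6, 5.0]
tcp_rot: [3.142, 0.0, -0.0]
contact_force: [0.3, -0.3, -0.5]
grip_width: 30.3
finger_force: 0.0
[459.9 -91.6   5. ] [ 3.1415e+00  0.0000e+00 -2.0000e-04]
```

View pics/C.png

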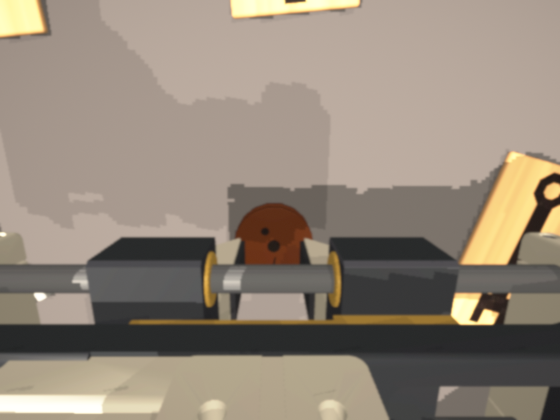

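The fingers read 30 mm with no force, yet the spool disc is at (273,246), right between them. I'll look closer from the wrist and scene cameras.

Run:
```python
from h import *
w=cap("wrist")["pixels"][190:330,190:360,::-1];s=cap("scene");print(proj(s,[459,-91.5,10]))
u,v=proj(s,[459,-91.5,10]).astype(int)
a=cv2.resize(w,None,fx=3,fy=3,interpolation=cv2.INTER_CUBIC)[:,:400+0] if 0 else cv2.resize(w,(480,395),interpolation=cv2.INTER_CUBIC)
b=cv2.resize(s["pixels"][v-40:v+25,u-26:u+26,::-1],(316,395),interpolation=cv2.INTER_CUBIC)
cv2.imwrite("pics/D.png",np.hstack([a,b]))
```

```text
[272.97552437 182.76463273]
```

View pics/D.png

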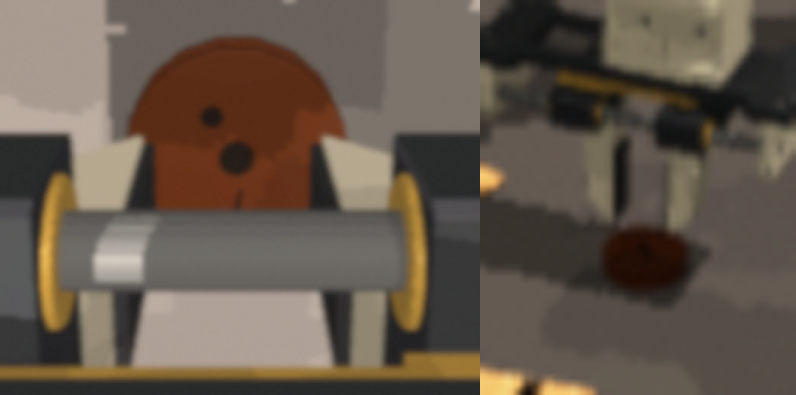

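Run:
```python
from h import *
t=cap("top");s=cap("scene");w=cap("wrist");p=get_obs()["tool_pos"]
print("hole on z14",onz(w,(273,246),14).round(1),"top edge",onz(w,(273,204),14).round(1),"sides",onz(w,[(235,235),(312,235)],14).round(1),"tcp px",proj(w,p),"tip front z=5 x+9.5",proj(w,p+[9.5,15,0]),proj(w,p+[9.5,15,40]))
b=blob(masks(s)[2],proj(s,[459,-91.5,10]));print(b[0],b[1],onz(s,b[0],7))
b=blob(masks(t)[2],proj(t,[459,-91.5,10]));print(b[0],b[1],onz(t,b[0],13)); print(proj(s,p),proj(s,p+[0,15,10]))
```

```text
hole on z14 [[458.7 -92.2  14. ]] top edge [[485.5 -92.1  14. ]] sides [[ 465.9  -68.8   14. ]
 [ 465.9 -116.2   14. ]] tcp px [272.18448344 239.25500111] tip front z=5 x+9.5 [248.7966263  225.23744631] [243.07233145 247.88501785]
[272.48985507 184.13913043] 115.0 [[463.65581488 -91.48400476   7.        ]]
[320.76754386 211.44736842] 38.0 [[ 618.60561131 -100.41738405   13.        ]]
[272.81793378 184.06906459] [276.83437677 182.56846496]
```

Every view puts the spool at (459,-92), unmoved, while the fingertips look higher than the TCP says: they seem to have closed above the disc. I'll open and look before probing downward.

```bash
python3 -m pendant '{"dp":[[0,0,0],[0,0,0],[0,0,0],[0,0,0],[0,0,0],[0,0,0]],"rotation":[[0,0,0],[0,0,0],[0,0,0],[0,0,0],[0,0,0],[0,0,0]]}' 0.08
python3 - <<'E'
from h import *
w=cap("wrist")["pixels"][170:350,120:430,::-1];s=cap("scene")
u,v=proj(s,[459,-91.5,10]).astype(int)
a=cv2.resize(w,(480,279),interpolation=cv2.INTER_CUBIC)
b=cv2.resize(s["pixels"][v-30:v+16,u-26:u+26,::-1],(316,279),interpolation=cv2.INTER_CUBIC)
cv2.imwrite("pics/E.png",np.hstack([a,b]))
E
```

```text
time: 6.55
tool_pos: [459.8, -91.7, 5.0]
tcp_rot: [3.142, 0.0, -0.0]
contact_force: [0.6, 0.2, -0.5]
grip_width: 79.4
finger_force: 0.0
```

View pics/E.png

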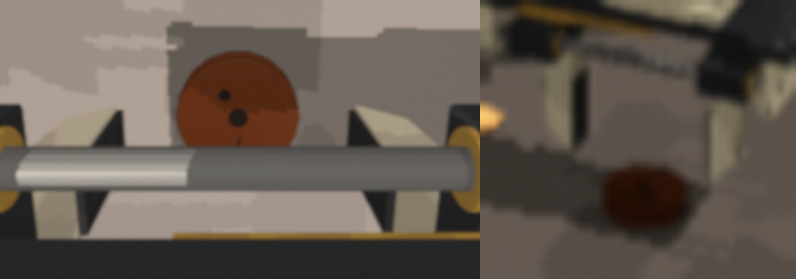

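Run:
```python
from h import *
s=cap("scene");u,v=proj(s,[459,-91.5,10]).astype(int)
for X,Y in((572,148),(722,182)):
    q=(u-26+(X-480)/6.077,v-30+Y/6.065);o,d=ray(s,q);k=(459.9-o[0])/d[0,0];print(q,(o+k*d[0]).round(1))
w=cap("wrist")
for X,Y in((121,110),(350,108)):   # finger front inner corner at x=+9.5 plane
    q=(120+X*310/480,170+Y*180/279);o,d=ray(w,q);k=(459.9+9.5-o[0])/d[0,0];print(q,(o+k*d[0]).round(1))
```

```text
(np.float64(261.1390488727991), np.float64(176.4023083264633)) [ 459.9 -136.4   26.1]
(np.float64(285.8222807306237), np.float64(182.00824402308325)) [459.9 -43.4  25.5]
(198.14583333333331, 240.96774193548387) [469.4 -51.1  34.6]
(346.04166666666663, 239.67741935483872) [ 469.4 -132.6   32.5]
```

Both views put the fingertips about 20 mm above the reported TCP (reported 5, seen at about 26). I'll descend in small steps and watch the force.

```bash
Z='"rotation":[[0,0,0],[0,0,0],[0,0,0]]'
python3 -m pendant '{"dp":[[0,0,0.006],[0,0,0.012],[0,0,0.012]],"rotation":[[0,0,0],[0,0,0],[0,0,0]]}' | egrep "tool_pos|contact"
python3 -m pendant '{"dp":[[0,0,0.002],[0,0,0.003],[0,0,0.003]],"rotation":[[0,0,0],[0,0,0],[0,0,0]]}'| egrep "tool_pos|contact"
python3 - <<'E'
from h import *
s=cap("scene");u,v=proj(s,[459,-91.5,10]).astype(int)
b=cv2.resize(s["pixels"][v-30:v+16,u-30:u+30,::-1],(600,460),interpolation=cv2.INTER_CUBIC)
cv2.imwrite("pics/F.png",b)
E
```

```text
tool_pos: [459.4, -91.5, -7.7]
contact_force: [0.2, -0.0, -0.2]
tool_pos: [459.9, -91.7, -10.0]
contact_force: [0.4, 0.1, 0.1]
```

View pics/F.png

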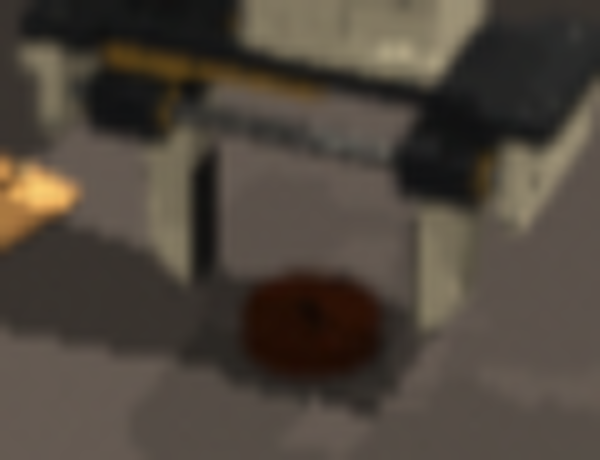

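The tips at (195,280) and (430,325) now flank the spool but still sit above the counter, with no contact. I'll keep going in small steps.

```bash
for i in 1; do
python3 -m pendant '{"dp":[[0,0,0.002],[0,0,0.003],[0,0,0.003]],"rotation":[[0,0,0],[0,0,0],[0,0,0]]}'| egrep "tool_pos|contact"
python3 -m pendant '{"dp":[[0,0,0.001],[0,0,0.002],[0,0,0.002]],"rotation":[[0,0,0],[0,0,0],[0,0,0]]}'| egrep "tool_pos|contact"
done
```

```text
tool_pos: [459.8, -91.6, -13.1]
contact_force: [-0.2, -0.7, 0.4]
tool_pos: [459.8, -91.6, -15.1]
contact_force: [-0.4, 0.5, -0.8]
```

```bash
python3 -m pendant '{"dp":[[0,0,0.001],[0,0,0.001],[0,0,0.001]],"rotation":[[0,0,0],[0,0,0],[0,0,0]]}'| egrep "tool_pos|contact"
python3 -m pendant '{"dp":[[0,0,0.001],[0,0,0.001],[0,0,0.001]],"rotation":[[0,0,0],[0,0,0],[0,0,0]]}'| egrep "tool_pos|contact"
python3 -m pendant '{"dp":[[0,0,0.001],[0,0,0.001],[0,0,0.001]],"rotation":[[0,0,0],[0,0,0],[0,0,0]]}'| egrep "tool_pos|contact"
```

```text
tool_pos: [459.9, -91.7, -16.0]
contact_force: [0.3, -0.1, -0.4]
tool_pos: [459.9, -91.7, -17.0]
contact_force: [0.5, -0.6, 0.8]
tool_pos: [459.9, -91.6, -18.0]
contact_force: [0.2, 0.2, 0.5]
```

```bash
python3 -m pendant '{"dp":[[0,0,0],[0,0,0],[0,0,0],[0,0,0],[0,0,0]],"rotation":[[0,0,0],[0,0,0],[0,0,0],[0,0,0],[0,0,0]]}' 0.044
```

```text
time: 10.05
tool_pos: [459.9, -91.7, -18.0]
tcp_rot: [3.141, -0.0, -0.0]
contact_force: [-0.5, -0.3, 0.1]
grip_width: 46.7
finger_force: 30.0
```

The spool is gripped (46.7 mm, 30 N), so the real fingertips are about 20 mm short of the reported TCP. I'll lift it and carry it to pad_spool.

```bash
python3 -m pendant '{"dp":[[0,0,-0.02],[0,0,-0.05],[0,-0.03,-0.07],[0.002,-0.075,-0.07],[0.003,-0.125,-0.07],[0.004,-0.175,-0.07],[0.0045,-0.225,-0.07],[0.005,-0.275,-0.07]],"rotation":[[0,0,0],[0,0,0],[0,0,0],[0,0,0],[0,0,0],[0,0,0],[0,0,0],[0,0,0]]}'
python3 -m pendant '{"dp":[[0,-0.04,0],[0,-0.0605,0],[0,-0.0615,0.01],[0,-0.0615,0.035],[0,-0.0615,0.055],[0,-0.0615,0.06],[0,-0.0615,0.06]],"rotation":[[0,0,0],[0,0,0],[0,0,0],[0,0,0],[0,0,0],[0,0,0],[0,0,0]]}'
python3 sv.py G
```

```text
time: 11.05
tool_pos: [464.8, 185.0, 52.0]
tcp_rot: [3.142, -0.0, -0.0]
contact_force: [0.8, -1.5, 0.5]
grip_width: 43.7
finger_force: 0.0
time: 11.92
tool_pos: [464.9, 244.1, -8.2]
tcp_rot: [3.141, 0.001, -0.001]
contact_force: [0.5, -0.1, -0.6]
grip_width: 43.6
finger_force: 0.0
[464.9 244.1  -8.2] [ 3.1412e+00  7.0000e-04 -1.1000e-03]
```

View pics/G.png

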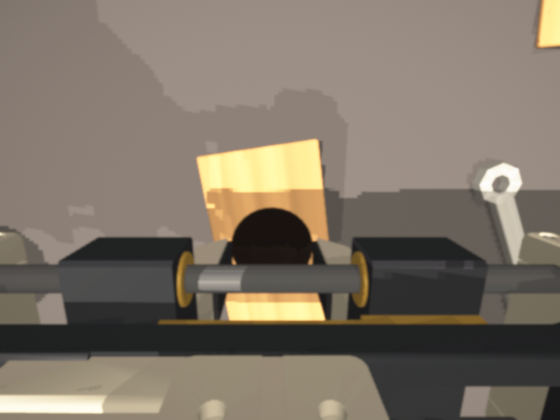

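The spool is no longer in the fingers. The picture shows only the pad's silhouette disc at (272,245), so it squirted out. I'll find it and check the finger geometry from the stored pixels.

Run:
```python
from h import *
import pickle
w=pickle.load(open("C.pkl","rb"));s=cap("scene")  # C taken at same TCP as E, (459.9,-91.6,5)
w["pose"]=w["pose"].copy()
for a,b in(((346,239.7),(261.4,176.4)),((198.1,241),(283.5,182.3))):
    print("finger corner",tri(w,a,s,b))
t=cap("top");ms,mt=masks(s),masks(t)
print("scene spool",[ (k:=blob(ms[2],proj(s,[459,-91.5,7])))[0],k[1]], onz(s,k[0],7))
m=(masks(t)[2]).astype(np.uint8);n,l,st,ce=cv2.connectedComponentsWithStats(m)
print([(ce[i].round(1),st[i,4],onz(t,ce[i],13)[0].round(1)) for i in range(1,n) if 60<st[i,4]<800])
cv2.imwrite("pics/H.png",cv2.resize(t["pixels"][150:330,90:480,::-1],None,fx=2,fy=2,interpolation=cv2.INTER_CUBIC))
```

```text
finger corner (array([ 469.33214434, -132.05385506,   32.6358768 ]), np.float64(0.9595666195919342))
finger corner (array([466.82607115, -49.31575895,  27.0757203 ]), np.float64(0.45805345565271116))
scene spool [array([272.26019691, 183.24331927]), 118.5] [[458.51767594 -94.35555856   7.        ]]
[(array([245.7, 205.3]), np.int32(74), array([637.3,  88.6,  13. ])), (array([320.4, 208. ]), np.int32(63), array([627.4, -99.6,  13. ])), (array([383.5, 279.8]), np.int32(166), array([ 446.5, -251.2,   13. ])), (array([319.7, 276.1]), np.int32(320), array([457.4, -94. ,  13. ])), (array([106.8, 273.2]), np.int32(62), array([471.4, 441.5,  13. ]))]
```

View pics/H.png

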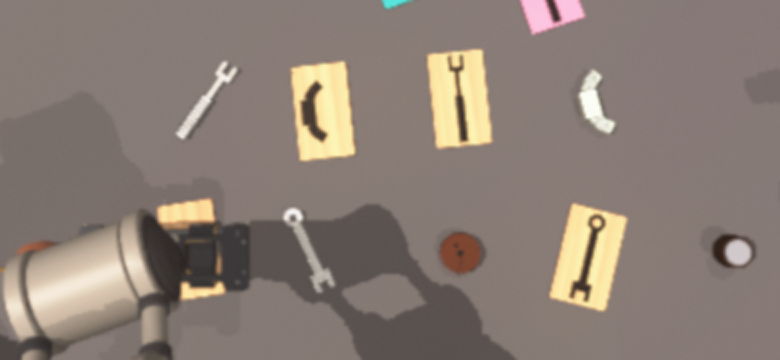

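The spool sits at about (458,-94,0) in both views, only slightly shifted. The fingers' x and y are right, but the tips are more than 22 mm above the reported TCP, so only the spool's rim was pinched. I'll go back and descend by feel until the tips touch the counter.

```bash
python3 -m pendant '{"dp":[[0,0,-0.03],[-0.001,0.03,-0.06],[-0.002,0.08,-0.06],[-0.003,0.13,-0.06],[-0.004,0.18,-0.06],[-0.005,0.23,-0.06],[-0.006,0.28,-0.06],[-0.007,0.32,-0.06]],"rotation":[[0,0,0],[0,0,0],[0,0,0],[0,0,0],[0,0,0],[0,0,0],[0,0,0],[0,0,0]]}' 0.08 | grep tool_p
python3 -m pendant '{"dp":[[0,0.018,0],[0,0.018,0.02],[0,0.018,0.04],[0,0.018,0.06],[0,0.018,0.068],[0,0.018,0.07],[0,0.018,0.07]],"rotation":[[0,0,0],[0,0,0],[0,0,0],[0,0,0],[0,0,0],[0,0,0],[0,0,0]]}' | egrep "tool_p|conta"
python3 -m pendant '{"dp":[[0,0,0.001],[0,0,0.0015],[0,0,0.0015]],"rotation":[[0,0,0],[0,0,0],[0,0,0]]}'| egrep "tool_pos|contact"
python3 -m pendant '{"dp":[[0,0,0.001],[0,0,0.0015],[0,0,0.0015]],"rotation":[[0,0,0],[0,0,0],[0,0,0]]}'| egrep "tool_pos|contact"
```

```text
tool_pos: [458.2, -77.2, 52.9]
tool_pos: [458.3, -93.1, -17.5]
contact_force: [0.6, -0.0, 0.1]
tool_pos: [458.0, -93.2, -19.3]
contact_force: [-0.3, -1.5, -0.4]
tool_pos: [457.8, -93.1, -21.0]
contact_force: [-0.4, -0.0, 0.1]
```

```bash
python3 -m pendant '{"dp":[[0,0,0.001],[0,0,0.0015],[0,0,0.0015]],"rotation":[[0,0,0],[0,0,0],[0,0,0]]}'| egrep "tool_pos|contact"
python3 -m pendant '{"dp":[[0,0,0.001],[0,0,0.001]],"rotation":[[0,0,0],[0,0,0]]}'| egrep "tool_pos|contact"
python3 - <<'E'
from h import *
s=cap("scene");u,v=proj(s,[459,-91.5,10]).astype(int)
b=cv2.resize(s["pixels"][v-30:v+16,u-30:u+30,::-1],(600,460),interpolation=cv2.INTER_CUBIC)
cv2.imwrite("pics/I.png",b)
E
```

```text
tool_pos: [457.8, -93.1, -22.6]
contact_force: [-0.7, 0.6, -0.3]
tool_pos: [457.8, -93.2, -23.6]
contact_force: [0.6, 0.2, 0.1]
```

View pics/I.png

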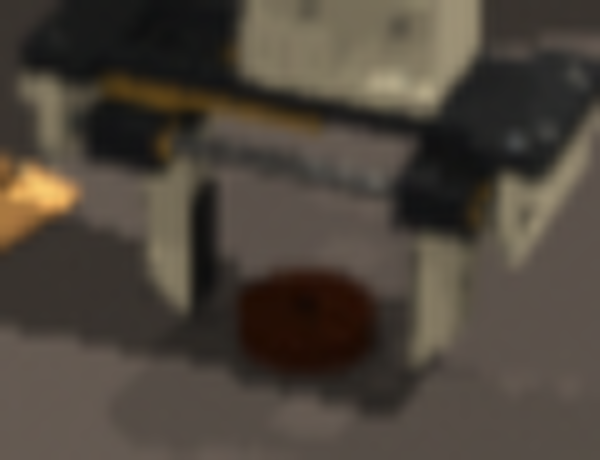

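The tips are at (185,312) and (425,362), now well down beside the spool. I'll work out their height.

```bash
python3 - <<'E'
from h import *
s=cap("scene");u,v=proj(s,[459,-91.5,10]).astype(int)
for X,Y in((190,312),(412,362)):
    o,d=ray(s,(u-30+X/10-.5,v-30+Y/10-.5));k=(467.3-o[0])/d[0,0];print((o+k*d[0]).round(1))
E
python3 -m pendant '{"dp":[[0,0,0.001],[0,0,0.001]],"rotation":[[0,0,0],[0,0,0]]}'| egrep "tool_pos|contact"
python3 -m pendant '{"dp":[[0,0,0.001],[0,0,0.001]],"rotation":[[0,0,0],[0,0,0]]}'| egrep "tool_pos|contact"
python3 -m pendant '{"dp":[[0,0,0.001],[0,0,0.001]],"rotation":[[0,0,0],[0,0,0]]}'| egrep "tool_pos|contact"
```

```text
[ 467.3 -135.8    4.2]
[467.3 -51.6   4.3]
tool_pos: [457.8, -93.1, -24.6]
contact_force: [-0.7, -0.2, -0.3]
tool_pos: [457.8, -93.1, -25.6]
contact_force: [0.4, 1.2, 0.5]
tool_pos: [457.8, -93.1, -26.6]
contact_force: [0.2, -0.5, -0.3]
```

The tips come out 27.9 mm above the reported TCP, so the counter is at about -28 reported. They're about 1.5 mm off the counter now, so I'll grip, lift a little and check.

```bash
python3 -m pendant '{"dp":[[0,0,0],[0,0,0],[0,0,0],[0,0,0],[0,0,0]],"rotation":[[0,0,0],[0,0,0],[0,0,0],[0,0,0],[0,0,0]]}' 0.044 | egrep "gri|fing"
python3 -m pendant '{"dp":[[0,0,-0.005],[0,0,-0.015],[0,0,-0.02],[0,0,-0.02]],"rotation":[[0,0,0],[0,0,0],[0,0,0],[0,0,0]]}'
```

```text
grip_width: 48.2
finger_force: 30.1
time: 17.3
tool_pos: [458.3, -93.3, -5.8]
tcp_rot: [3.141, -0.001, -0.0]
contact_force: [-0.9, -0.1, 0.1]
grip_width: 48.5
finger_force: 30.1
```

```bash
python3 -m pendant '{"dp":[[0,-0.01,-0.02],[0.001,-0.045,-0.04],[0.002,-0.09,-0.04],[0.003,-0.14,-0.04],[0.004,-0.19,-0.04],[0.005,-0.24,-0.04],[0.006,-0.29,-0.04],[0.007,-0.325,-0.04]],"rotation":[[0,0,0],[0,0,0],[0,0,0],[0,0,0],[0,0,0],[0,0,0],[0,0,0],[0,0,0]]}' | egrep "tool_p|fing"
python3 -m pendant '{"dp":[[0,-0.012,0.005],[0,-0.013,0.02],[0,-0.013,0.035],[0,-0.013,0.045],[0,-0.013,0.0515],[0,-0.013,0.0515],[0,-0.013,0.0515]],"rotation":[[0,0,0],[0,0,0],[0,0,0],[0,0,0],[0,0,0],[0,0,0],[0,0,0]]}'
python3 -m pendant '{"dp":[[0,0,0.0015],[0,0,0.0035],[0,0,0.004],[0,0,0.004]],"rotation":[[0,0,0],[0,0,0],[0,0,0],[0,0,0]]}'
```

```text
tool_pos: [464.5, 233.9, 33.3]
finger_force: 30.1
time: 19.18
tool_pos: [465.3, 244.8, -17.7]
tcp_rot: [-3.141, -0.001, -0.0]
contact_force: [-0.4, 0.2, 0.4]
grip_width: 48.4
finger_force: 30.1
time: 19.68
tool_pos: [464.9, 244.8, -22.1]
tcp_rot: [3.141, 0.0, -0.0]
contact_force: [-0.0, -0.4, -1.0]
grip_width: 48.4
finger_force: 30.1
```

```bash
python3 -m pendant '{"dp":[[0,0,0],[0,0,0],[0,0,0],[0,0,0],[0,0,-0.02],[0,0,-0.06],[0,0.02,-0.1],[-0.001,0.07,-0.14]],"rotation":[[0,0,0],[0,0,0],[0,0,0],[0,0,0],[0,0,0],[0,0,0],[0,0,0],[0,0,0]]}' 0.08 | egrep "tool_p|fing"
python3 -m pendant '{"dp":[[-0.005,0.04,-0.03],[-0.01,0.079,-0.06],[-0.01,0.079,-0.06],[-0.01,0.079,-0.06]],"rotation":[[0,0,0],[0,0,0],[0,0,0],[0,0,0]]}' 0.05
python3 sv.py J
python3 - <<'E'
from h import *
import pickle
c=pickle.load(open("J.pkl","rb"));m=masks(c)
for n,(x,y,z,k) in dict(spool=(465,245,18,2),spanner=(465,96,7,1),pad_spool=(465,245,4,0)).items():
    b=blob(m[k],proj(c,[x,y,z]));print(n,b[0].round(1),b[1],*axis(onz(c,b[3][:,0],z)))
p=c["pixels"].copy();cv2.imwrite("pics/J2.png",p[60:260,40:400,::-1])
E
```

```text
tool_pos: [464.1, 176.4, 118.4]
finger_force: 0.0
time: 21.18
tool_pos: [453.7, 97.3, 176.6]
tcp_rot: [-3.141, 0.0, -0.001]
contact_force: [-0.8, -0.3, -0.5]
grip_width: 50.4
finger_force: 0.0
[453.7  97.3 176.6] [-3.1413e+00  5.0000e-04 -8.0000e-04]
spool [146.4 182.6] 1488.0 [465.  240.9] -64.8 (53.2, 46.4)
spanner [272.5 181. ] 1222.0 [463.3  96.6] 25.8 (111.5, 27.0)
pad_spool [147.7 178.9] 5959.5 [464.7 244.3] 8.2 (121.1, 71.6)
```

View pics/J.png

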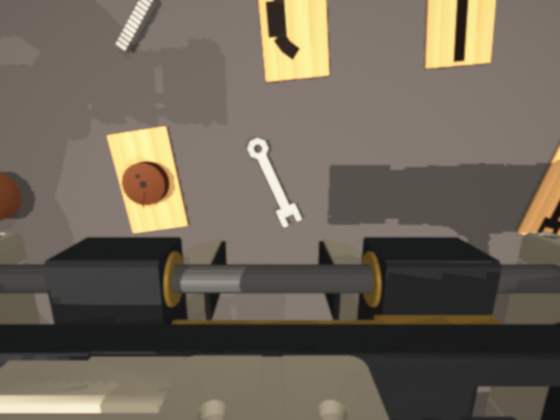

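The spool lies centred on pad_spool at (146,183) and the spanner at (272,181). I'll pick the spanner next.

```bash
python3 -m pendant '{"dp":[[0.005,0,0.03],[0.01,0.0007,0.08],[0.01,0.0007,0.13],[0.01,0.0007,0.165],[0.01,0.0007,0.18],[0.01,0.0007,0.192],[0.01,0.0007,0.2015],[0.01,0.0007,0.2035]],"rotation":[[0,0,-0.15],[0,0,-0.3],[0,0,-0.442],[0,0,-0.442],[0,0,-0.442],[0,0,-0.442],[0,0,-0.442],[0,0,-0.442]]}' 0.045
python3 -m pendant '{"dp":[[0,0,0],[0,0,0]],"rotation":[[0,0,0],[0,0,0]]}' | egrep "tool|cont|rot"
python3 -m pendant '{"dp":[[0,0,0],[0,0,0],[0,0,0],[0,0,0],[0,0,0]],"rotation":[[0,0,0],[0,0,0],[0,0,0],[0,0,0],[0,0,0]]}' 0.004 | egrep "gri|fing|cont"
```

```text
time: 22.22
tool_pos: [463.7, 96.6, -26.9]
tcp_rot: [-3.141, 0.001, 0.442]
contact_force: [1.4, 0.6, 0.2]
grip_width: 45.1
finger_force: 0.0
tool_pos: [464.4, 96.4, -26.0]
tcp_rot: [3.141, -0.001, 0.442]
contact_force: [-1.1, -0.2, 0.2]
contact_force: [-0.1, 0.1, -0.0]
grip_width: 9.9
finger_force: 30.0
```

```bash
python3 -m pendant '{"dp":[[0,0,-0.02],[-0.006,0.012,-0.05],[-0.03,0.056,-0.06],[-0.054,0.102,-0.06],[-0.079,0.15,-0.06],[-0.104,0.198,-0.06],[-0.129,0.246,-0.06],[-0.154,0.293,-0.06]],"rotation":[[0,0,0],[0,0,0.1],[0,0,0.25],[0,0,0.4],[0,0,0.55],[0,0,0.65],[0,0,0.709],[0,0,0.709]]}'
python3 -m pendant '{"dp":[[0,0,0],[0,0,0]],"rotation":[[0,0,0],[0,0,0]]}' | egrep "tool|fing|rot"
```

```text
time: 24.1
tool_pos: [449.7, -236.2, 33.5]
tcp_rot: [3.142, -0.0, -0.268]
contact_force: [1.0, -0.3, -0.9]
grip_width: 10.1
finger_force: 30.0
tool_pos: [449.5, -233.7, 33.2]
tcp_rot: [-3.141, 0.001, -0.268]
finger_force: 30.0
```

```bash
python3 -m pendant '{"dp":[[0.003,0.01,0.005],[0.006,0.02,0.02],[0.006,0.02,0.035],[0.006,0.02,0.045],[0.006,0.02,0.051],[0.006,0.02,0.054],[0.006,0.02,0.0555],[0.006,0.02,0.0555]],"rotation":[[0,0,0],[0,0,0],[0,0,0],[0,0,0],[0,0,0],[0,0,0],[0,0,0],[0,0,0]]}'
python3 -m pendant '{"dp":[[0,0,0],[0,0,0],[0,0,0],[0,0,0]],"rotation":[[0,0,0],[0,0,0],[0,0,0],[0,0,0]]}' 0.04
python3 -m pendant '{"dp":[[0,0,-0.02],[0,0,-0.06],[0,0,-0.1],[0,0,-0.15],[0,0,-0.2],[0,0,-0.2]],"rotation":[[0,0,0],[0,0,0],[0,0,0.1],[0,0,-0.1],[0,0,-0.268],[0,0,-0.268]]}'
python3 sv.py K
python3 - <<'E'
from h import *
import pickle
c=pickle.load(open("K.pkl","rb"));m=masks(c)
for n,(x,y,z,k) in dict(spanner=(449.6,-254.5,11,1),pad_spanner=(449.6,-254.5,4,0),segment=(642,-267,13,1),pad_bender=(651,-98,4,0)).items():
    b=blob(m[k],proj(c,[x,y,z]));print(n,b[0].round(1),b[1],*axis(onz(c,b[3][:,0],z)))
E
```

```text
time: 25.35
tool_pos: [450.7, -255.3, -21.7]
tcp_rot: [3.141, -0.001, -0.267]
contact_force: [0.2, -0.0, 0.3]
grip_width: 10.0
finger_force: 30.0
time: 25.85
tool_pos: [450.6, -255.3, -21.9]
tcp_rot: [3.141, -0.0, -0.267]
contact_force: [0.6, 0.1, 0.3]
grip_width: 39.5
finger_force: 0.0
time: 26.6
tool_pos: [452.4, -256.6, 182.1]
tcp_rot: [3.136, -0.007, 0.002]
contact_force: [-0.7, -0.1, -0.8]
grip_width: 40.1
finger_force: 0.0
[ 452.4 -256.6  182.1] [ 3.1362e+00 -6.8000e-03  2.0000e-03]
spanner [270.4 191. ] 936.5 [ 450.3 -253.9] -14.6 (108.5, 24.4)
pad_spanner [270.5 191. ] 5644.0 [ 449.3 -255.1] -15.2 (121.1, 71.8)
segment [282.   25.1] 1049.0 [ 628.5 -267.9] 29.6 (60.9, 28.0)
pad_bender [126.1  34.5] 3194.0 [ 624.2 -101.7] -85.5 (71.1, 67.8)
```

The spanner is placed within 1 mm and 1°. Now I'll take two close views of the segment and pad_bender.

```bash
python3 -m pendant '{"dp":[[0.04,0,0],[0.1,0,0],[0.14,0,0],[0.158,0,0],[0.158,0,0],[0.158,0,0]],"rotation":[[0,0,0],[0,0,0],[0,0,0],[0,0,0],[0,0,0],[0,0,0]]}' | grep tool; python3 sv.py L
python3 -m pendant '{"dp":[[0,-0.05,0],[0,-0.09,0],[0,-0.09,0],[0,-0.09,0]],"rotation":[[0,0,0],[0,0,0],[0,0,0],[0,0,0]]}' 0.06| grep tool; python3 sv.py N
cat > two.py <<'E'
from h import *
import pickle,sys
c=[pickle.load(open(k+".pkl","rb")) for k in sys.argv[1:3]]; M=[masks(k) for k in c]
Q=dict(pad_segment=(638,76,4,0),pad_bender=(651,-98,4,0),bender=(655,228,8,1),segment=(642,-267,13,1))
for n in sys.argv[3:]:
    x,y,z,k=Q[n]
    B=[blob(m[k],proj(j,[x,y,z])) for m,j in zip(M,c)]
    p,g=tri(c[0],B[0][0],c[1],B[1][0]);print(n,[(b[0].round(1),b[1]) for b in B],"tri",p.round(1),round(g,1))
    for j,b in zip(c,B):
        W=onz(j,b[3][:,0],z);print("    ",*axis(W))
E
python3 two.py L N segment pad_bender
python3 - <<'E'
import cv2;a=cv2.imread("pics/L.png")[:240];b=cv2.imread("pics/N.png")[:240]
import numpy as np;cv2.imwrite("pics/LN.png",np.vstack([a,b]))
E
```

```text
tool_pos: [607.3, -254.9, 176.8]
[ 607.3 -254.9  176.8] [-3.1406e+00  2.4000e-03  0.0000e+00]
tool_pos: [608.0, -165.8, 178.5]
[ 608.  -165.8  178.5] [ 3.1408e+00 -4.0000e-04  4.0000e-04]
segment [(array([282.1, 161.5]), 1195.5), (array([359.6, 159.7]), 1097.5)] tri [ 643.8 -266.    12.2] 3.2
     [ 641.  -267.4] 13.0 (83.3, 33.9)
     [ 642.9 -266.8] 11.3 (80.6, 33.6)
pad_bender [(array([137.9, 149.9]), 6367.5), (array([214.9, 150.9]), 6332.5)] tri [654.7 -99.2   3.4] 0.1
     [651.4 -99.7] 5.0 (121.2, 71.7)
     [651.3 -99.6] 4.9 (121.2, 71.9)
```

```bash
python3 -m pendant '{"dp":[[0.01,0.03,0],[0.02,0.07,0.03],[0.031,0.0945,0.08],[0.031,0.0945,0.12],[0.031,0.0945,0.15],[0.031,0.0945,0.16],[0.031,0.0945,0.16],[0.031,0.0945,0.16]],"rotation":[[0,0,-0.1],[0,0,-0.222],[0,0,-0.222],[0,0,-0.222],[0,0,-0.222],[0,0,-0.222],[0,0,-0.222],[0,0,-0.222]]}' 0.05
python3 -m pendant '{"dp":[[0,0,0]],"rotation":[[0,0,0]]}'|egrep "tool|rot"
```

```text
time: 29.0
tool_pos: [640.5, -260.4, 19.9]
tcp_rot: [3.139, -0.002, 0.223]
contact_force: [0.7, 0.5, 0.2]
grip_width: 49.9
finger_force: 0.0
tool_pos: [640.3, -260.0, 19.7]
tcp_rot: [3.14, -0.002, 0.223]
```

```bash
python3 -m pendant '{"dp":[[0,0,0.01],[0,0,0.025],[0,0,0.038],[0,0,0.044],[0,0,0.045],[0,0,0.045]],"rotation":[[0,0,0],[0,0,0],[0,0,0],[0,0,0],[0,0,0],[0,0,0]]}'|egrep "tool|cont"
python3 -m pendant '{"dp":[[0,0,0],[0,0,0],[0,0,0],[0,0,0],[0,0,0]],"rotation":[[0,0,0],[0,0,0],[0,0,0],[0,0,0],[0,0,0]]}' 0.012
python3 -m pendant '{"dp":[[0,0,-0.02],[0,0,-0.06],[0,0,-0.1],[0,0,-0.1]],"rotation":[[0,0,0],[0,0,0],[0,0,0],[0,0,0]]}' | egrep "tool|gri|fing"
```

```text
tool_pos: [639.8, -259.8, -26.7]
contact_force: [1.5, 0.2, 0.4]
time: 30.5
tool_pos: [639.7, -259.8, -26.7]
tcp_rot: [3.141, -0.0, 0.223]
contact_force: [0.6, -0.8, 0.8]
grip_width: 19.4
finger_force: 30.0
tool_pos: [641.9, -260.7, 78.5]
grip_width: 19.7
finger_force: 30.0
```

```bash
python3 -m pendant '{"dp":[[0,-0.03,-0.01],[0.002,-0.08,-0.02],[0.004,-0.13,-0.03],[0.006,-0.18,-0.03],[0.008,-0.23,-0.03],[0.01,-0.28,-0.03],[0.012,-0.31,-0.03],[0.012,-0.326,-0.03]],"rotation":[[0,0,0],[0,0,0.05],[0,0,0.1],[0,0,0.127],[0,0,0.127],[0,0,0.127],[0,0,0.127],[0,0,0.127]]}' |egrep "tool|fing"
python3 -m pendant '{"dp":[[0,0,0],[0,0,0]],"rotation":[[0,0,0],[0,0,0]]}' |egrep "tool|fing"; python3 sv.py O
python3 -m pendant '{"dp":[[0,-0.05,0],[0,-0.08,0],[0,-0.08,0],[0,-0.08,0]],"rotation":[[0,0,0],[0,0,0],[0,0,0],[0,0,0]]}' |egrep "tool|fing"; python3 sv.py Q
python3 two.py O Q pad_segment bender
```

```text
tool_pos: [578.2, 62.7, 102.6]
finger_force: 30.0
tool_pos: [579.4, 59.8, 102.9]
finger_force: 30.0
[579.4  59.8 102.9] [3.1411e+00 1.0000e-04 9.4800e-02]
tool_pos: [571.8, 139.4, 102.9]
finger_force: 30.0
[571.8 139.4 102.9] [3.141  0.     0.0949]
pad_segment [(array([260.5, 134.4]), 10104.0), (array([348.9, 135.2]), 10253.5)] tri [643.4  76.4   5.3] 0.7
     [638.2  75.2] 5.3 (120.7, 71.4)
     [638.3  75.7] 5.2 (119.1, 71.6)
bender [(array([ 93.7, 104.3]), 1634.5), (array([184.6, 104.8]), 1645.0)] tri [655.2 224.7   6.5] 0.4
     [652.6 224.8] -35.6 (114.1, 21.1)
     [652.8 224.4] -34.8 (114.2, 21.2)
```

```bash
python3 -m pendant '{"dp":[[0.02,0.017,0.01],[0.045,0.038,0.04],[0.06,0.052,0.07],[0.06,0.052,0.09],[0.06,0.052,0.1],[0.06,0.052,0.11],[0.06,0.052,0.11],[0.06,0.052,0.11]],"rotation":[[0,0,0],[0,0,0],[0,0,0],[0,0,0],[0,0,0],[0,0,0],[0,0,0],[0,0,0]]}'
```

```text
time: 33.85
tool_pos: [636.8, 94.8, -6.0]
tcp_rot: [3.141, -0.002, 0.096]
contact_force: [-0.1, -0.3, -1.8]
grip_width: 19.8
finger_force: 30.0
```

Then down 16 mm, release, rise, and go on towards the bender.

```bash
python3 -m pendant '{"dp":[[0,0,0.005],[0,0.001,0.01],[0,0.001,0.0135],[0,0.001,0.0155],[0,0.001,0.016],[0,0.001,0.016]],"rotation":[[0,0,0],[0,0,0],[0,0,0],[0,0,0],[0,0,0],[0,0,0]]}'
python3 -m pendant '{"dp":[[0,0,0],[0,0,0],[0,0,0],[0,0,0]],"rotation":[[0,0,0],[0,0,0],[0,0,0],[0,0,0]]}' 0.045 | egrep "tool|cont|gri|fing"
python3 -m pendant '{"dp":[[0,0,-0.02],[0,0,-0.06],[-0.03,-0.03,-0.1],[-0.05,-0.07,-0.14],[-0.05,-0.07,-0.16],[-0.05,-0.07,-0.16],[-0.05,-0.07,-0.16]],"rotation":[[0,0,0],[0,0,0],[0,0,0],[0,0,0],[0,0,0],[0,0,0],[0,0,0]]}' | egrep "tool|rot"
python3 sv.py S;python3 - <<'E'
from h import *
import pickle
c=pickle.load(open("S.pkl","rb"));m=masks(c)
for n,(x,y,z,k) in dict(segment=(636.5,93,17,1),pad_segment=(638,76,4,0),bender=(652,224,7,1)).items():
    b=blob(m[k],proj(c,[x,y,z]));print(n,b[0].round(1),b[1],*axis(onz(c,b[3][:,0],z)))
E
```

```text
time: 34.6
tool_pos: [636.2, 93.6, -22.7]
tcp_rot: [3.141, 0.0, 0.096]
contact_force: [-1.9, -0.3, 2.4]
grip_width: 20.0
finger_force: 30.0
tool_pos: [636.4, 93.6, -23.0]
contact_force: [0.6, -0.1, 0.9]
grip_width: 44.8
finger_force: 0.0
tool_pos: [579.5, 158.0, 135.8]
tcp_rot: [3.141, 0.002, 0.095]
[579.5 158.  135.8] [3.1413e+00 1.7000e-03 9.5200e-02]
segment [347.  147.6] 1409.0 [638.   88.8] 4.2 (78.0, 31.7)
pad_segment [357.9 144.4] 8109.0 [638.9  75.8] 5.4 (119.2, 71.8)
bender [212.1 118.1] 1298.5 [653.5 225.6] -36.4 (114.5, 21.3)
```

```bash
python3 -m pendant '{"dp":[[0.015,-0.02,0.01],[0.035,-0.045,0.03],[0.055,-0.07,0.055],[0.06,-0.077,0.08],[0.06,-0.077,0.1],[0.06,-0.077,0.116],[0.06,-0.077,0.116],[0.06,-0.077,0.116]],"rotation":[[0,0,0.15],[0,0,0.3],[0,0,0.45],[0,0,0.6],[0,0,0.713],[0,0,0.713],[0,0,0.713],[0,0,0.713]]}' 0.045
python3 -m pendant '{"dp":[[0,0,0]],"rotation":[[0,0,0]]}'|egrep "tool|rot"
```

```text
time: 37.02
tool_pos: [632.8, 240.7, 21.6]
tcp_rot: [-3.141, -0.001, -0.616]
contact_force: [-0.3, 0.5, 1.2]
grip_width: 44.9
finger_force: 0.0
tool_pos: [632.9, 241.0, 22.2]
tcp_rot: [-3.14, -0.001, -0.617]
```

```bash
python3 -m pendant '{"dp":[[0,0.001,0.012],[0,0.001,0.027],[0,0.001,0.04],[0,0.001,0.046],[0,0.001,0.048],[0,0.001,0.048]],"rotation":[[0,0,0],[0,0,0],[0,0,0],[0,0,0],[0,0,0],[0,0,0]]}'|egrep "tool|cont"
python3 -m pendant '{"dp":[[0,0,0],[0,0,0],[0,0,0],[0,0,0],[0,0,0]],"rotation":[[0,0,0],[0,0,0],[0,0,0],[0,0,0],[0,0,0]]}' 0.004
python3 -m pendant '{"dp":[[0,0,-0.02],[0,0,-0.06],[0,0,-0.09],[0,0,-0.09]],"rotation":[[0,0,0],[0,0,0],[0,0,0],[0,0,0]]}' | egrep "tool|gri|fing"
```

```text
tool_pos: [631.9, 240.1, -26.9]
contact_force: [0.0, 0.1, -0.1]
time: 38.52
tool_pos: [631.7, 240.1, -26.8]
tcp_rot: [-3.142, -0.0, -0.617]
contact_force: [-0.5, 0.2, 1.1]
grip_width: 11.4
finger_force: 30.0
tool_pos: [633.9, 240.7, 67.4]
grip_width: 11.3
finger_force: 30.0
```

```bash
python3 -m pendant '{"dp":[[0.012,0.018,0],[0.037,0.055,0],[0.064,0.095,0],[0.092,0.135,0],[0.119,0.175,0],[0.146,0.215,0],[0.174,0.255,0],[0.19,0.28,0]],"rotation":[[0,0,-0.1],[0,0,-0.2],[0,0,-0.3],[0,0,-0.4],[0,0,-0.5],[0,0,-0.6],[0,0,-0.703],[0,0,-0.703]]}'|egrep "tool|gri|fing"
python3 -m pendant '{"dp":[[0,0,0],[0,0,0]],"rotation":[[0,0,0],[0,0,0]]}'|egrep "tool|rot|fing"
```

```text
tool_pos: [623.7, -100.6, 62.1]
grip_width: 11.5
finger_force: 30.0
tool_pos: [624.1, -97.4, 62.4]
tcp_rot: [-3.141, 0.001, 0.086]
finger_force: 30.0
```

```bash
python3 -m pendant '{"dp":[[0.001,0.004,0.01],[0.001,0.0045,0.03],[0.001,0.0045,0.05],[0.001,0.0045,0.065],[0.001,0.0045,0.072],[0.001,0.0045,0.075],[0.001,0.0045,0.075],[0.001,0.0045,0.075]],"rotation":[[0,0,0],[0,0,0],[0,0,0],[0,0,0],[0,0,0],[0,0,0],[0,0,0],[0,0,0]]}'
```

```text
time: 41.28
tool_pos: [626.4, -102.8, -11.3]
tcp_rot: [3.141, -0.001, 0.086]
contact_force: [-0.3, 0.4, -0.5]
grip_width: 11.9
finger_force: 30.0
```

```bash
python3 -m pendant '{"dp":[[0,0,0.004],[0,-0.001,0.008],[0,-0.001,0.01],[0,-0.001,0.0105],[0,-0.001,0.0105]],"rotation":[[0,0,0],[0,0,0],[0,0,0],[0,0,0],[0,0,0]]}'
python3 -m pendant '{"dp":[[0,0,0],[0,0,0],[0,0,0],[0,0,0]],"rotation":[[0,0,0],[0,0,0],[0,0,0],[0,0,0]]}' 0.04 | egrep "tool|cont|gri|fing"
python3 -m pendant '{"dp":[[0,0,-0.02],[-0.01,0,-0.06],[-0.06,0,-0.11],[-0.12,0,-0.17],[-0.17,0,-0.23],[-0.2,0,-0.28],[-0.22,0,-0.3],[-0.22,0,-0.3]],"rotation":[[0,0,0],[0,0,0],[0,0,0],[0,0,0],[0,0,0],[0,0,0.05],[0,0,0.086],[0,0,0.086]]}' | egrep "tool|rot"
python3 -m pendant '{"dp":[[0,-0.05,-0.04],[0,-0.1,-0.08],[0,-0.1,-0.1],[0,-0.1,-0.1],[0,-0.1,-0.1]],"rotation":[[0,0,0],[0,0,0],[0,0,0],[0,0,0],[0,0,0]]}' | egrep "tool|rot"
python3 sv.py T;python3 - <<'E'
from h import *
import pickle
c=pickle.load(open("T.pkl","rb"));m=masks(c)
for n,(x,y,z,k) in dict(segment=(636.5,91,20,1),bender=(651,-99.6,13,1),spanner=(449.6,-254.5,11,1),spool=(465,245,18,2),pad_segment=(638,76,4,0),pad_bender=(651.3,-99.6,4,0),pad_spanner=(449.6,-254.5,4,0),pad_spool=(464.7,244.5,4,0)).items():
    b=blob(m[k],proj(c,[x,y,z]));print(n,b[0].round(1),b[1],*axis(onz(c,b[3][:,0],z)))
E
```

```text
time: 41.9
tool_pos: [625.9, -101.7, -22.5]
tcp_rot: [3.141, 0.0, 0.086]
contact_force: [1.0, 0.3, -0.2]
grip_width: 11.3
finger_force: 30.0
tool_pos: [625.9, -101.6, -22.4]
contact_force: [-0.5, 0.4, 0.8]
grip_width: 39.7
finger_force: 0.0
tool_pos: [406.3, -121.1, 281.3]
tcp_rot: [3.138, -0.007, -0.002]
tool_pos: [406.5, -20.7, 375.8]
tcp_rot: [-3.141, 0.003, -0.001]
[406.5 -20.7 375.8] [-3.1411e+00  2.8000e-03 -6.0000e-04]
segment [203.   26.2] 633.5 [634.4  87.9] 6.0 (76.4, 33.6)
bender [321.8  29.7] 307.0 [ 635.6 -100.3] 4.7 (79.5, 11.9)
spanner [406.6 140.7] 443.0 [ 451.9 -254.5] -16.1 (108.7, 23.2)
spool [122.2 137.6] 631.0 [463.6 239.2] -79.4 (51.9, 45.6)
pad_segment [211.9  24.2] 171.0 [646.3  77.8] -4.6 (56.4, 15.6)
pad_bender [316.5  39.5] 18.0 [626.8 -93.3] 2.1 (51.8, 1.7)
pad_spanner [396.6 160.5] 632.5 [ 450.2 -254.6] -15.2 (119.3, 72.7)
pad_spool [123.5 137.4] 1032.5 [464.3 243.9] 8.0 (118.2, 72.3)
```

View pics/T.png

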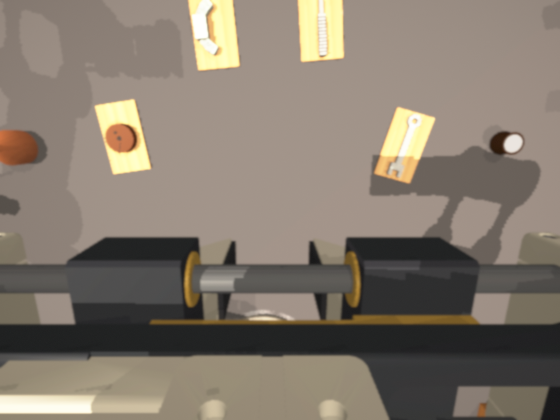

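The last picture shows all four on their silhouettes, pointing the right way: spool (121,138), segment (203,27), bender (322,30) and spanner (405,145). All measured offsets are within a few mm, and the oil can and loupe stand where they were.

```bash
python3 -c "
from plant import workorder;print(workorder.close_job())"
```

```text
the job is handed in; nothing more can be done
None
```

I handed the job in, with no verdict returned: in the final image all four things lie released on their own silhouettes, pointing the right way and within about 5 mm (tolerance 12 mm), and I never touched the loupe or oil can; the spool took two tries, because the real fingertips sit about 28 mm short of the reported TCP.

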